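Find the soft isolation pad with the hardness gauge and release its bolts

ROBOT

A 6-joint arm with a two-finger parallel gripper is mounted at the origin on the work surface. World frame = base frame: x ahead of the robot, y to its left, z up, the work surface at z = 0. Lengths are in m, angles in degrees, forces in N, time in s.
With the tool pointing down it reaches from about 0.4 to 0.825 m from the base axis. Payload 7 kg.
Tool frame: the origin (TCP) lies on the centre line of the jaws, within the pads' length; the fingertips stand r.tip_reach ahead of it and the grasp point (between the pads) is the TCP (r.tip_reach is the distance from the TCP to the fingertips, in m); z points along the fingers, y is the line along which they close (so a half turn about z gives the same grasp; the last joint's range is limited). The gripper opens to 88 mm and grips with 3 to 60 N. Pads are 19 mm wide; open, the fingers measure 130 mm over their backs; the gripper's body (78 mm by 193 mm) begins 47 mm behind the grasp point.
Start: joints at [92.596, 20.546, 0.682, 0, -70.136, -16.507], TCP at [0.162, 0.655, 0.246] pointing down, gripper open.
Joint ranges: [-176.03, 176.03], [-82.01, 121.73], [-58.28, 71.71], [-173.87, 95.51], [-174.79, -0.11], [-173.66, 173.66]. Speed limits (degrees/s): [136.94, 136.94, 172.46, 180, 180, 180].

INTERFACE

Orientations are given as [roll, pitch, yaw] about the fixed x, y, z axes, in that order (R = Rz(yaw) Ry(pitch) Rx(roll)).
In Python, from plant import sensors, cams, r gives the robot as it stands.
- The arm moves only by the tool drive_tool, never from a script. Its argument "rows" is a list of rows, each an object of numbers: "fingers": the gripper's target within -1 to 1 (fully open at 1, half-way at 0, shut at -1); "x", "y", "z": the shift along the tool's x, y, z in m; "spin": the turn about the tool's z in rad. A call has 1 to 10 rows; each row is the pose to reach, as a shift and turn from the pose commanded when the call began, along the tool's axes at that moment; what a row does not reach only later rows make up. A row lasts 1/8 s, in which the tool goes at most 62.5 mm and 10.7 degrees, less where a joint would pass 70% of its speed; a pose out of reach is approached as far as the arm can. A call with a gripper value outside its range is refused whole. The fingers move at their own pace and stop on an object; "newtons" is the grip in N (left out, the last holds). Time passes only in rows, so rows that repeat a pose let the fingers close. It gives the time, the measured TCP pose, the force, the opening and the grip force at its end, in the units of the state.
- sensors.get_state(): the state, without advancing time (a new reading comes with each control period).
- cams.capture(name): name is "scene" or "top"; returns a dict with "pixels" (420x560x3 uint8, red, green, blue), "intrinsics" (3x3 intrinsics, pixels), "k1" (the pictures are not rectified: a ray, as slopes to the right and down, at radius r is drawn at 1 + k1 r^2 times it, then the intrinsics apply), "eye" and "orientation" of the camera in the world. Camera axes: x right, y up, looking along -z (the intrinsics and any distortion apply to the point x, -y, -z); pixel columns grow to the right and rows downward; lengths in m; the calibration is good to about 2 mm. A picture is of the moment at which its call begins. There is no depth.
- r.close_job(): hands the job in; it is judged then, once.
The state is a dict: "time_s": time; "joints": joint angles; "qd": joint speeds; "joint_torque": joint torques, N m; "tcp_pos": TCP position; "eef_rot": TCP orientation; "contact_force": force on the tool from outside, world axes, zero at the start; "moment": the same for the moment, N m; "gripper_width": finger opening in m; "gripper_force": force on a finger pad.
Only numpy, scipy, OpenCV 4.12 (cv2) and the standard library are available. Lean on these libraries where they do the work, as an engineer would, in place of code of your own. Each camera call takes 0.05 s, during which the arm holds its last target. There are 200 camera calls.

TASK

One of the three rubber isolation pads in the clamping jig has gone soft. Press the pin of the hardness gauge straight down into the middle of the pads, until its foot lies flat, to find the one into which the pin sinks deepest; then turn both bolt knobs of that pad's bay anticlockwise to their end stops and leave the other bays clamped. The gauge must end up standing upright on its stand again, and the solvent bottle must stay where it is.

Things in the scene. Friction and masses are not known exactly. Their poses are not given: they have to be found in the camera images.
- gauge_mid (a point): hardness gauge, a blue upright square bar 30 x 30 mm with a round steel foot (50 mm across, 10 mm thick) below it, 130 mm tall from the underside of the foot to the top, 0.3 kg, standing loose and upright on its stand. The point lies on its axis half-way up, 65 mm above the underside of the foot; z up, x and y square to the bar's sides. A brass pin 8 mm thick sticks 12 mm out below the foot.
- gauge_pin (a joint): how far the sprung pin is pushed up into the gauge, in m: 0 fully out (12 mm below the foot), 0.012 flush with the foot. Its spring: 1 N per mm. A red mark rises with it over white strips on the bar's sides. With the foot flat on a pad's rim, sink into the pad and push-up add to 12 mm: a good pad sinks 3 to 4 mm (push-up 8 to 9, pin force 8 to 9 N), the soft one 9 to 10 mm (push-up 2 to 3, 2.4 N).
- stand_top (a point): grey round stand of the gauge, 60 mm across, 22 mm high, fixed. The point is the centre of its flat top, on which the gauge's foot rests; in the middle is a hole 30 mm wide and 18 mm deep for the pin.
- bayA (a point): the bay at the jig's +y end of the clamping jig (fixed aluminium plate 230 x 375 mm, 18 mm thick; bays 118 mm apart). The point is the centre of the top of the black rubber pad in it, 42 mm above the table; z up, x from the near to the far bolt. Look-alike pads, 76 mm wide: an unyielding rim and a dark grey centre, 32 mm wide, that yields up to 14 mm and springs back. Exactly one pad is soft, in any bay.
- bayB (a point): the middle bay of the clamping jig (fixed aluminium plate 230 x 375 mm, 18 mm thick; bays 118 mm apart). The point is the centre of the top of the black rubber pad in it, 42 mm above the table; z up, x from the near to the far bolt. Look-alike pads, 76 mm wide: an unyielding rim and a dark grey centre, 32 mm wide, that yields up to 14 mm and springs back. Exactly one pad is soft, in any bay.
- bayC (a point): the bay at the jig's -y end of the clamping jig (fixed aluminium plate 230 x 375 mm, 18 mm thick; bays 118 mm apart). The point is the centre of the top of the black rubber pad in it, 42 mm above the table; z up, x from the near to the far bolt. Look-alike pads, 76 mm wide: an unyielding rim and a dark grey centre, 32 mm wide, that yields up to 14 mm and springs back. Exactly one pad is soft, in any bay.
- boltA_near_grip (a point): red wing knob on the captive bolt of bay A, near side (-x of the jig), 68 mm from the pad's centre: an upright bar 56 mm long (the point's x axis), 15 mm thick (y axis) and 30 mm tall, turning about a vertical axis. The point is on that axis, 60 mm above the table and 14 mm below the knob's top.
- boltA_near (a joint): turn of that knob in rad, growing anticlockwise seen from above: about 0 to 0.25 clamped, 1.4 fully loose at the end stop. Stiff (0.08 N m), stays where it is left.
- boltA_far_grip (a point): red wing knob on the captive bolt of bay A, far side (+x of the jig), 68 mm from the pad's centre: an upright bar 56 mm long (the point's x axis), 15 mm thick (y axis) and 30 mm tall, turning about a vertical axis. The point is on that axis, 60 mm above the table and 14 mm below the knob's top.
- boltA_far (a joint): turn of that knob in rad, growing anticlockwise seen from above: about 0 to 0.25 clamped, 1.4 fully loose at the end stop. Stiff (0.08 N m), stays where it is left.
- boltB_near_grip (a point): red wing knob on the captive bolt of bay B, near side (-x of the jig), 68 mm from the pad's centre: an upright bar 56 mm long (the point's x axis), 15 mm thick (y axis) and 30 mm tall, turning about a vertical axis. The point is on that axis, 60 mm above the table and 14 mm below the knob's top.
- boltB_near (a joint): turn of that knob in rad, growing anticlockwise seen from above: about 0 to 0.25 clamped, 1.4 fully loose at the end stop. Stiff (0.08 N m), stays where it is left.
- boltB_far_grip (a point): red wing knob on the captive bolt of bay B, far side (+x of the jig), 68 mm from the pad's centre: an upright bar 56 mm long (the point's x axis), 15 mm thick (y axis) and 30 mm tall, turning about a vertical axis. The point is on that axis, 60 mm above the table and 14 mm below the knob's top.
- boltB_far (a joint): turn of that knob in rad, growing anticlockwise seen from above: about 0 to 0.25 clamped, 1.4 fully loose at the end stop. Stiff (0.08 N m), stays where it is left.
- boltC_near_grip (a point): red wing knob on the captive bolt of bay C, near side (-x of the jig), 68 mm from the pad's centre: an upright bar 56 mm long (the point's x axis), 15 mm thick (y axis) and 30 mm tall, turning about a vertical axis. The point is on that axis, 60 mm above the table and 14 mm below the knob's top.
- boltC_near (a joint): turn of that knob in rad, growing anticlockwise seen from above: about 0 to 0.25 clamped, 1.4 fully loose at the end stop. Stiff (0.08 N m), stays where it is left.
- boltC_far_grip (a point): red wing knob on the captive bolt of bay C, far side (+x of the jig), 68 mm from the pad's centre: an upright bar 56 mm long (the point's x axis), 15 mm thick (y axis) and 30 mm tall, turning about a vertical axis. The point is on that axis, 60 mm above the table and 14 mm below the knob's top.
- boltC_far (a joint): turn of that knob in rad, growing anticlockwise seen from above: about 0 to 0.25 clamped, 1.4 fully loose at the end stop. Stiff (0.08 N m), stays where it is left.
- solvent_mid (a point): loose amber solvent bottle with a blue cap, 72 mm wide, 150 mm high, a bystander; the point is half-way up its axis.

How it is judged:
By the outcome, as a careful person would: the job done as asked, in the order asked, and still so for the second after the job is handed in, with the robot touching nothing.
It also fails if it takes over 72 s, if anything falls off the work surface, if the arm or the gripper's body presses on something with over 40 N, if the wrist force passes 120 N, or if a joint passes its speed limit or range.

## Working session

There is one attempt and no reset: what is moved stays moved. The work goes in short steps, Python scripts to look and compute and a tool call to move; the robot and the scene stay as the last step left them, time stands still between calls to the robot, and variables do not carry over. Pictures are saved under pics/ and viewed, at most 13 in all, crops included, and the job is handed in when it is done.

Besides the shell and the picture viewer there is one more tool, called after "Call:" in YAML: its name, and indented under it one key for each argument. drive_tool: Moves the arm, as the interface text tells. Its arguments: {"type":"object","properties":{"rows":{"type":"array"},"newtons":{"type":"number"}},"required":["rows"]}

```bash
ls; mkdir -p pics; python3 - <<'E'
from plant import sensors,cams,r
import cv2
s=sensors.get_state();print(s,r.tip_reach)
for n in("scene","top"):
    c=cams.capture(n);cv2.imwrite(f"pics/{n}0.png",c["pixels"][:,:,::-1]);print(n,c["intrinsics"],c["k1"],c["eye"],c["orientation"])
E
```

```text
pics
{'time_s': 0.0, 'joints': array([ 9.25980671e+01,  2.05901859e+01,  6.36558662e-01, -1.96151846e-02,
       -7.01357292e+01, -1.65068627e+01]), 'qd': array([ 0.11114194,  0.02064529, -0.06726946,  0.03507963, -0.11920379,
       -0.16943947]), 'joint_torque': array([-1.27568356e-06, -5.82721245e+01,  2.93058693e+01,  6.99716493e+00,
        7.05792612e-03, -1.60461550e-04]), 'tcp_pos': array([0.16217024, 0.65478293, 0.2446595 ]), 'eef_rot': array([ 1.79909087e+02, -7.71138999e-03, -1.39154690e+01]), 'contact_force': array([0.23371953, 0.343309  , 0.51236516]), 'moment': array([ 0.01058254, -0.01350527, -0.01936314]), 'gripper_force': 0.0, 'gripper_width': 0.08755670062959889} 0.019
scene [[389.07324745   0.         277.39640209]
 [  0.         389.07324745 204.77043007]
 [  0.           0.           1.        ]] 0.032281351109091305 [ 1.0878038  -0.2731794   0.90982079] [36.39433567 -0.66817522 63.43797603]
top [[409.68301423   0.         279.43826728]
 [  0.         409.68301423 210.00606977]
 [  0.           0.           1.        ]] -0.025960375750806678 [0.3105096  0.01336544 1.17688768] [ 1.24320280e+01  5.68469118e-02 -9.01118382e+01]
```

View pics/scene0.png

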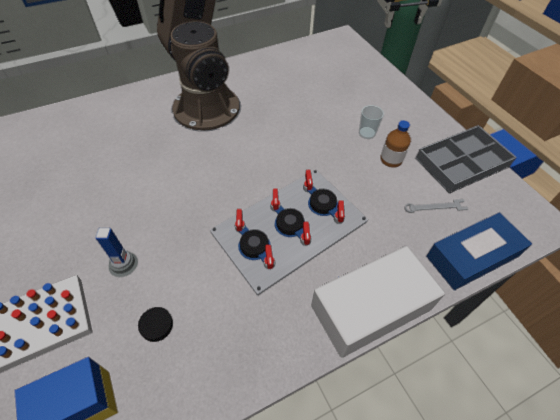

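View pics/top0.png

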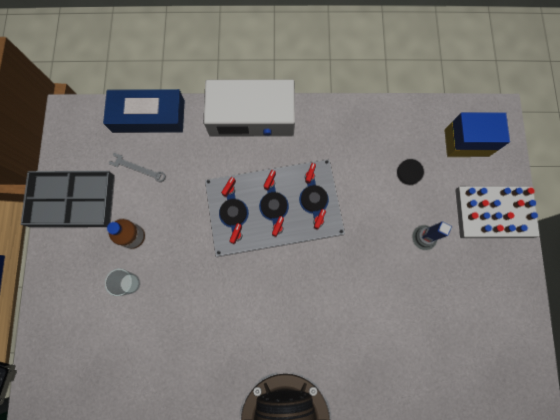

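The scene view shows the gauge on its stand (~(118,262)), the jig pads at (254,243), (290,221) and (323,201), and the bottle at (396,148). In the top view the gauge stands at (425,237), the pads at (233,212), (274,205) and (314,198), and the bottle at (122,232). Next I'll extract blobs and triangulate.

```bash
cat > h.py <<'E'
import numpy as np,cv2
from scipy.spatial.transform import Rotation as R
from scipy.optimize import least_squares
def cap(n):
    from plant import cams
    return cams.capture(n)
def proj(c,P):
    P=np.atleast_2d(P); q=(P-c["eye"])@R.from_euler('xyz',c["orientation"],degrees=True).as_matrix()
    s=np.c_[q[:,0],-q[:,1]]/-q[:,2:]
    s=s*(1+c["k1"]*(s**2).sum(1,keepdims=True)); K=c["intrinsics"]
    return s*[K[0,0],K[1,1]]+K[:2,2]
def tri(obs):   # [(cam,uv),..] -> point, residual px
    o=least_squares(lambda p:np.concatenate([proj(c,p)[0]-uv for c,uv in obs]),[.5,0,.05]); return o.x,np.abs(o.fun).max()
def onz(c,uv,z):
    o=least_squares(lambda p:proj(c,[p[0],p[1],z])[0]-uv,[.5,0]); return o.x
def blobs(m,amin=15):
    n,l,st,ce=cv2.connectedComponentsWithStats(m.astype(np.uint8))
    return [(ce[i].round(1),st[i,4]) for i in range(1,n) if st[i,4]>=amin]
E
python3 - <<'E'
from h import *
for n in("scene","top"):
    c=cap(n);p=c["pixels"].astype(int);r,g,b=p[...,0],p[...,1],p[...,2]
    roi=np.zeros(r.shape,bool)
    if n=="scene": roi[165:290,205:370]=1
    else: roi[155:260,200:345]=1
    print(n,"red",blobs((r>110)&(g<70)&(b<70)&roi)); print("blk",blobs((p.max(2)<60)&roi,5))
    print("blue",blobs((b>r+40)&(b>g+25),40))
E
python3 - <<'E'
import cv2
a=cv2.imread("pics/scene0.png")[165:295,205:370];b=cv2.imread("pics/top0.png")[155:260,200:345]
c=cv2.imread("pics/scene0.png")[215:285,85:145];d=cv2.imread("pics/top0.png")[205:260,400:460]
f=lambda i,w,h:cv2.resize(i,(w,h),interpolation=cv2.INTER_CUBIC)
import numpy as np
x=np.zeros((600,800,3),np.uint8)
x[:325,:412]=f(a,412,325);x[:275,425:788]=f(b,363,275)
x[330:330+267,:230]=f(c,230,267);x[330:330+211,300:530]=f(d,230,211)
cv2.imwrite("pics/crop.png",x)
E
```

```text
scene red [(array([308.2, 176.1]), np.int32(52)), (array([274.9, 197. ]), np.int32(71)), (array([340.8, 208.3]), np.int32(67)), (array([239.4, 218.2]), np.int32(81)), (array([305.8, 231. ]), np.int32(91)), (array([268.4, 254.7]), np.int32(106))]
blk [(array([322.4, 201.4]), np.int32(442)), (array([289.3, 221.6]), np.int32(475)), (array([252.8, 243.5]), np.int32(509))]
blue [(array([553.4,   9.8]), np.int32(242)), (array([403.4, 125. ]), np.int32(96)), (array([517.7, 153.4]), np.int32(975)), (array([323.3, 210.3]), np.int32(97)), (array([480.7, 246.6]), np.int32(2660)), (array([289.8, 231.9]), np.int32(96)), (array([110.2, 245.5]), np.int32(333)), (array([252.2, 254.8]), np.int32(89)), (array([ 46.8, 286.7]), np.int32(59)), (array([ 14.3, 299.4]), np.int32(62)), (array([ 49. , 299.9]), np.int32(60)), (array([ 32.5, 306.5]), np.int32(60)), (array([ 67.4, 307.2]), np.int32(58)), (array([ 34.4, 320.6]), np.int32(64)), (array([ 70. , 321.2]), np.int32(63)), (array([ 53.5, 328.1]), np.int32(70)), (array([ 18.6, 343. ]), np.int32(73)), (array([  2.3, 350.1]), np.int32(51)), (array([ 60.7, 394.6]), np.int32(3916))]
top red [(array([310.1, 173. ]), np.int32(97)), (array([269.3, 179.9]), np.int32(90)), (array([227.2, 186.3]), np.int32(77)), (array([319.2, 219.2]), np.int32(105)), (array([277.4, 226.5]), np.int32(101)), (array([234.5, 233.7]), np.int32(87))]
blk [(array([308.2, 182.3]), np.int32(6)), (array([313.6, 198.3]), np.int32(476)), (array([273.5, 205. ]), np.int32(474)), (array([232.9, 211.9]), np.int32(481))]
blue [(array([142. , 107.1]), np.int32(1892)), (array([484.5, 127.2]), np.int32(1425)), (array([113. , 227.5]), np.int32(132))]
```

View pics/crop.png

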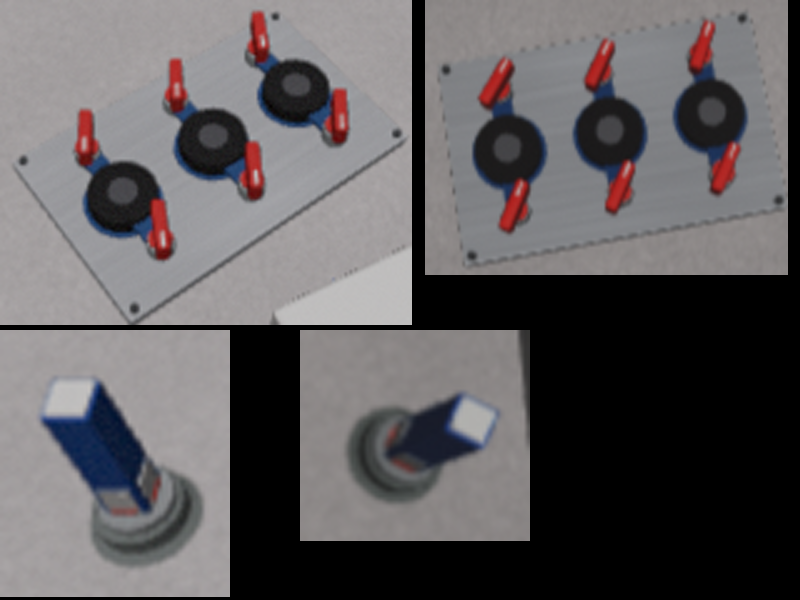

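The crop shows all six knobs clear, the grey pad centres, the gauge's white top face and its red mark low on the bar. I'll triangulate these.

```bash
cat > m.py <<'E'
from h import *
def centres(p,cx,cy):  # grey centre of pad near approx
    w=p[int(cy)-9:int(cy)+10,int(cx)-9:int(cx)+10].astype(int); m=w.max(2); k=(m>58)&(w.max(2)-w.min(2)<12)
    n,l,st,ce=cv2.connectedComponentsWithStats(k.astype(np.uint8)); i=min(range(1,n),key=lambda i:np.hypot(*(ce[i]-9))+(st[i,4]<8)*99)
    return ce[i]+[int(cx)-9,int(cy)-9],st[i,4]
E
python3 - <<'E'
from m import *
S,T=cap("scene"),cap("top")
pads={'C':((252.8,243.5),(313.6,198.3)),'B':((289.3,221.6),(273.5,205)),'A':((322.4,201.4),(232.9,211.9))}
for k,(a,b) in pads.items():
    ca,na=centres(S["pixels"],*a);cb,nb=centres(T["pixels"],*b); x,e=tri([(S,ca),(T,cb)]);print(k,ca,na,cb,nb,x.round(4),e.round(2))
kn={'A_n':((308.2,176.1),(234.5,233.7)),'B_n':((274.9,197),(277.4,226.5)),'C_n':((239.4,218.2),(319.2,219.2)),'A_f':((340.8,208.3),(227.2,186.3)),'B_f':((305.8,231),(269.3,179.9)),'C_f':((268.4,254.7),(310.1,173))}
for k,(a,b) in kn.items(): x,e=tri([(S,a),(T,b)]);print(k,x.round(4),e.round(2))
# gauge white top
def quad(c,x0,x1,y0,y1):
    g=cv2.cvtColor(c["pixels"],cv2.COLOR_RGB2GRAY)[y0:y1,x0:x1]; m=(c["pixels"][y0:y1,x0:x1].min(2)>150)
    n,l,st,ce=cv2.connectedComponentsWithStats(m.astype(np.uint8)); i=1+np.argmax(st[1:,4]);
    cnt,_=cv2.findContours((l==i).astype(np.uint8),0,1); return ce[i]+[x0,y0],cv2.boxPoints(cv2.minAreaRect(cnt[0]))+[x0,y0],st[i]
a=quad(S,90,122,222,245);b=quad(T,434,455,218,240);print(a,b);x,e=tri([(S,a[0]),(T,b[0])]);print("gtop",x,e)
x,e=tri([(S,(403.4,125)),(T,(113,227.5))]);print("cap",x,e)
# stand: grey ring centre by eye
for z in(.022,.0): print(z,onz(T,(425,237.5),z))
for q in a[1]: print('S',onz(S,q,x[2]*0+.152))
for q in b[1]: print('T',onz(T,q,.152))
E
```

```text
C [253.60824742 240.81443299] 97 [314.225 197.2  ] 80 [ 0.5976 -0.0855  0.0433] 0.05
B [289.90361446 218.92771084] 83 [273.44444444 204.16049383] 81 [0.5777 0.031  0.0424] 0.02
A [323.22972973 198.47297297] 74 [232.50632911 211.06329114] 79 [0.5577 0.147  0.043 ] 0.02
A_n [0.4879 0.1361 0.0717] 0.27
B_n [0.509  0.0196 0.0656] 0.02
C_n [ 0.5297 -0.0954  0.0641] 0.21
A_f [0.6229 0.16   0.0692] 0.16
B_f [0.6426 0.0423 0.0655] 0.07
C_f [ 0.6625 -0.0738  0.0655] 0.22
(array([104.06041667, 230.10208333]), array([[ 90., 222.],
       [121., 222.],
       [121., 244.],
       [ 90., 244.]]), array([  0,   0,  32,  23, 480], dtype=int32)) (array([444.88235294, 227.97058824]), array([[439.20000124, 229.60000038],
       [442.60000038, 222.80000114],
       [450.20000076, 226.60000038],
       [446.80000114, 233.39999962]]), array([ 6,  5, 11, 11, 68], dtype=int32))
gtop [ 0.48768764 -0.40267182  0.15928123] 0.6772488981542324
cap [0.49243219 0.44044307 0.14560484] 0.29697616068449406
0.022 [ 0.48387695 -0.40114134]
0.0 [ 0.48717951 -0.40903748]
S [ 0.44598156 -0.42666535]
S [ 0.4770998  -0.36342305]
S [ 0.53603236 -0.37722302]
S [ 0.50592994 -0.43798793]
T [ 0.48451859 -0.39242   ]
T [ 0.50208626 -0.40267234]
T [ 0.49217943 -0.42134717]
T [ 0.47467767 -0.41104131]
```

```bash
python3 - <<'E'
from m import *
S,T=cap("scene"),cap("top")
def box(z0,z1,x,y,w,yaw):
    a=np.radians(yaw+np.array([45,135,225,315]));q=np.c_[x+w*.7071*np.cos(a),y+w*.7071*np.sin(a)]
    return np.r_[np.c_[q,[z0]*4],np.c_[q,[z1]*4]]
# white top face mask
out={}
for n,c,(x0,x1,y0,y1),th in(("S",S,(94,115,224,242),170),("T",T,(436,453,220,236),130)):
    w=cv2.resize(c["pixels"][y0:y1,x0:x1],None,fx=8,fy=8,interpolation=cv2.INTER_CUBIC)
    m=(w.min(2)>th).astype(np.uint8)
    nn,l,st,ce=cv2.connectedComponentsWithStats(m)
    print(n,[(ce[i]/8+[x0-.44,y0-.44],st[i,4]/64) for i in range(1,nn) if st[i,4]>600])
    out[n]=c["pixels"][y0:y1,x0:x1].min(2)
print(out["S"]);
# orange-blue knob orientation: red blob PCA in top, mapped to z=.07
p=T["pixels"].astype(int);m=((p[...,0]>110)&(p[...,1]<70)&(p[...,2]<70)).astype(np.uint8)
nn,l,st,ce=cv2.connectedComponentsWithStats(m)
for i in range(1,nn):
    if 60<st[i,4]<140 and 200<ce[i][0]<345:
        ys,xs=np.where(l==i);P=np.array([onz(T,(a,b),.07) for a,b in zip(xs,ys)]);d=P-P.mean(0);u=np.linalg.svd(d)[2][0];print(ce[i],np.degrees(np.arctan2(u[1],u[0]))%180)
E
```

```text
S [(array([102.49695165, 232.17337969]), np.float64(83.703125))]
T [(array([446.35657215, 221.31565327]), np.float64(43.53125)), (array([444.83728755, 227.8118943 ]), np.float64(81.453125)), (array([451.35170662, 232.28902685]), np.float64(16.296875))]
[[155 155 156 157 157 157 158 158 158 160 156 153 154 155 157 155 156 158
  158 159 159]
 [156 157 158 159 157 158 159 158 156 157 154 154 156 158 157 156 155 158
  159 157 159]
 [158 159 159 159 155 155 157 158 157 155 153 156 157 160 159 153 155 159
  157 155 158]
 [160 159 159 157 151 142 152 155 152 153 151 151 153 156 153 136 144 156
  157 154 158]
 [160 158 158 151 146 155 174 174 174 173 175 175 175 174 171 138 105 125
  154 156 157]
 [158 157 157 150 150 180 188 188 188 188 188 189 189 189 184 131  55  70
  132 160 158]
 [154 154 156 153 165 188 189 189 187 188 188 188 188 190 183  96  29  31
   96 156 158]
 [157 154 150 151 173 190 188 189 189 189 188 188 190 188 169  73  11  15
   58 133 157]
 [158 156 149 152 182 189 188 189 187 188 190 188 189 185 138  49   8  14
   34  81 134]
 [158 156 155 164 187 190 187 190 188 189 188 
[... 323 characters left out ...]
 140 142 142 139 142 140 139 143 141 130  60  16  16   1  10
   12  10   5]
 [155 123  57  55  52  51  55  55  54  53  55  51  51  24  18   7   6   5
   10  19  10]
 [158 138  72  24  14  17  18  21  23  22  21  21  19  20  12  11  10  16
    8   9   7]
 [159 150 121  68  23  15  23  16  18  18  15  27  16  11  19   5   7  18
    9  11   7]
 [156 157 150 120  53  17  14  12  17  15  20  16  16  17  19  17  15  12
    5  10  16]]
[310.13402062 173.        ] 160.57527622038089
[269.28888889 179.88888889] 155.87349780533768
[227.20779221 186.2987013 ] 149.1739046287945
[319.22641509 219.16037736] 155.9161055836122
[277.37 226.56] 155.39572767231752
[234.52873563 233.73563218] 157.10480732638095
```

Call:
drive_tool:
  rows:
    - {"x": 0.05,"y": 0.03,"z": -0.03}
    - {"x": 0.11,"y": 0.06,"z": -0.04}
    - {"x": 0.17,"y": 0.09,"z": -0.04}
    - {"x": 0.21,"y": 0.13,"z": -0.04}
    - {"x": 0.25,"y": 0.175,"z": -0.04}
    - {"x": 0.29,"y": 0.22,"z": -0.04}
    - {"x": 0.33,"y": 0.265,"z": -0.04}
    - {"x": 0.36,"y": 0.315,"z": -0.04}
    - {"x": 0.385,"y": 0.37,"z": -0.04}
    - {"x": 0.41,"y": 0.425,"z": -0.04}

```text
invalid input
```

```bash
cat > k.py <<'E'
from m import *
def knobfit(cams_,x,y):
    def poly(c,yaw,x,y):
        a=np.radians(yaw);u=np.array([np.cos(a),np.sin(a)])*.028;v=np.array([-np.sin(a),np.cos(a)])*.0075
        P=[[*(np.array([x,y])+i*u+j*v),z] for i in(-1,1) for j in(-1,1) for z in(.044,.074)]
        return cv2.convexHull(((proj(c,P)+.5)*8).astype(np.float32)-4)
    M=[]
    for c in cams_:
        q=proj(c,[x,y,.06])[0].astype(int);x0,y0=q-22
        p=cv2.resize(c["pixels"][y0:y0+44,x0:x0+44],None,fx=8,fy=8,interpolation=cv2.INTER_LINEAR).astype(int)
        M.append((c,x0,y0,((p[...,0]>90)&(p[...,0]>1.8*p[...,1])&(p[...,0]>1.8*p[...,2])).astype(np.uint8)))
    def cost(yaw,dx,dy):
        t=0
        for c,x0,y0,m in M:
            k=np.zeros_like(m);cv2.fillPoly(k,[np.int32(poly(c,yaw,x+dx,y+dy)-[x0*8,y0*8])],1)
            w=cv2.dilate(k,np.ones((60,60)));m=m*w
            t+=1-(k&m).sum()/max(1,(k|m).sum())
        return t/len(M)
    b=min((cost(a,0,0),a,0,0) for a in range(0,180,3))
    b=min((cost(a,i,j),a,i,j) for a in np.arange(b[1]-9,b[1]+10,1.5) for i in(-.002,0,.002) for j in(-.002,0,.002))
    return b
E
python3 - <<'E'
from k import *
S,T=cap("scene"),cap("top")
print(tri([(S,(102.6,232.2)),(T,(444.85,227.9))]))
y=np.radians(9.74);u=np.array([np.cos(y),np.sin(y)])*.068
for n,p in dict(A=(.5577,.147),B=(.5777,.031),C=(.5976,-.0855)).items():
    for s,t in((-1,"near"),(1,"far")): q=np.array(p)+s*u;print(n,t,q.round(4),knobfit([S,T],*q))
# edges for gauge yaw: top-face corners on z of top
for uv in[(103.3-4.3,227.6),(113-4.5+.0,227.6)]: print(onz(S,uv,.152))
E
```

```text
(array([ 0.4884844 , -0.40646778,  0.1541226 ]), np.float64(0.01672230430676791))
A near [0.4907 0.1355] (np.float64(0.34320882821638976), np.float64(154.5), 0, 0)
A far [0.6247 0.1585] (np.float64(0.4043798702256362), np.float64(148.5), 0.002, -0.002)
B near [0.5107 0.0195] (np.float64(0.34437892587812663), np.float64(156.0), 0, 0)
B far [0.6447 0.0425] (np.float64(0.364823529044189), np.float64(156.0), -0.002, 0)
C near [ 0.5306 -0.097 ] (np.float64(0.3569602233339421), np.float64(156.0), -0.002, 0)
C far [ 0.6646 -0.074 ] (np.float64(0.3442747180758972), np.float64(160.5), -0.002, 0)
[ 0.47062266 -0.41152348]
[ 0.48007412 -0.39235017]
```

Call:
drive_tool:
  rows:
    - {"fingers": 1,"x": 0.05,"y": 0.03,"z": -0.03,"spin": 0}
    - {"fingers": 1,"x": 0.11,"y": 0.06,"z": -0.04,"spin": 0}
    - {"fingers": 1,"x": 0.17,"y": 0.09,"z": -0.04,"spin": 0}
    - {"fingers": 1,"x": 0.21,"y": 0.13,"z": -0.04,"spin": 0}
    - {"fingers": 1,"x": 0.25,"y": 0.175,"z": -0.04,"spin": 0}
    - {"fingers": 1,"x": 0.29,"y": 0.22,"z": -0.04,"spin": 0}
    - {"fingers": 1,"x": 0.33,"y": 0.265,"z": -0.04,"spin": 0}
    - {"fingers": 1,"x": 0.36,"y": 0.315,"z": -0.04,"spin": 0}
    - {"fingers": 1,"x": 0.385,"y": 0.37,"z": -0.04,"spin": 0}
    - {"fingers": 1,"x": 0.41,"y": 0.425,"z": -0.04,"spin": 0}
  newtons: 30

```text
time_s: 1.75
tcp_pos: [0.4582, 0.1422, 0.2859]
eef_rot: [-180.0, -0.0, -13.9]
contact_force: [1.2, 0.3, -0.0]
gripper_width: 0.0877
gripper_force: 0.0
```

Call:
drive_tool:
  rows:
    - {"fingers": 1,"x": 0.017,"y": 0.055,"z": 0,"spin": 0.03}
    - {"fingers": 1,"x": 0.034,"y": 0.11,"z": 0,"spin": 0.06}
    - {"fingers": 1,"x": 0.051,"y": 0.165,"z": 0,"spin": 0.09}
    - {"fingers": 1,"x": 0.068,"y": 0.22,"z": 0,"spin": 0.12}
    - {"fingers": 1,"x": 0.085,"y": 0.275,"z": 0,"spin": 0.15}
    - {"fingers": 1,"x": 0.102,"y": 0.33,"z": 0,"spin": 0.18}
    - {"fingers": 1,"x": 0.118,"y": 0.385,"z": 0.01,"spin": 0.21}
    - {"fingers": 1,"x": 0.135,"y": 0.44,"z": 0.02,"spin": 0.24}
    - {"fingers": 1,"x": 0.15,"y": 0.49,"z": 0.04,"spin": 0.264}
    - {"fingers": 1,"x": 0.161,"y": 0.526,"z": 0.07,"spin": 0.264}

```text
time_s: 3.0
tcp_pos: [0.4881, -0.4078, 0.2156]
eef_rot: [180.0, -0.1, -29.1]
contact_force: [0.8, 0.2, 0.7]
gripper_width: 0.0872
gripper_force: 0.0
```

```bash
cat > mv.py <<'E'
import sys,numpy as np
from plant import sensors
s=sensors.get_state();p=s["tcp_pos"];y=np.radians(s["eef_rot"][2])
x,yy,z,yw=map(float,sys.argv[1:5]);d=np.array([x,yy,z])-p
print("pos",p.round(4),"rot",s["eef_rot"].round(2),"F",s["contact_force"].round(2),"j",s["joints"].round(0),"w",round(s["gripper_width"],4))
print("x %.4f y %.4f z %.4f spin %.4f"%(d[0]*np.cos(y)+d[1]*np.sin(y),d[0]*np.sin(y)-d[1]*np.cos(y),-d[2],-np.radians((yw-np.degrees(y)+180)%360-180)))
E
python3 mv.py .488 -.407 .115 -29
python3 - <<'E'
from h import *
S,T=cap("scene"),cap("top")
f=lambda i:cv2.resize(i[:,:,::-1],(400,400),interpolation=cv2.INTER_CUBIC)
cv2.imwrite("pics/g.png",np.hstack([f(S["pixels"][200:290,60:150]),f(T["pixels"][180:270,390:480])]))
E
```

```text
pos [ 0.4881 -0.4078  0.2156] rot [ 1.7999e+02 -1.1000e-01 -2.9120e+01] F [0.83 0.17 0.67] j [-22.  18.  -7.   0. -65.  83.] w 0.0872
x -0.0005 y -0.0007 z 0.1006 spin -0.0021
```

View pics/g.png

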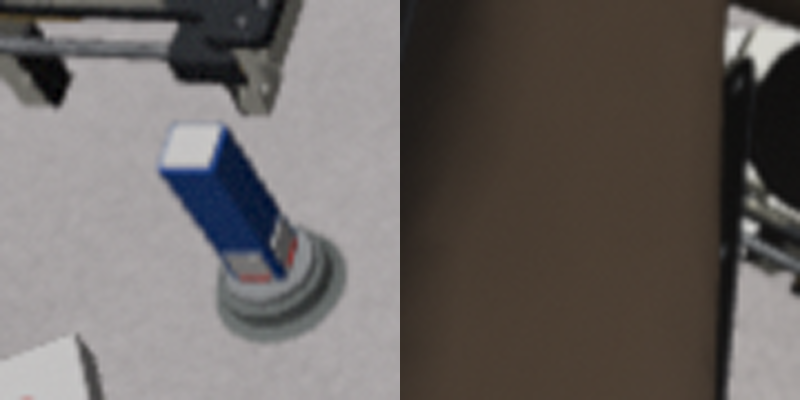

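The crop shows the gauge upright between the open fingers and square to them (white top at ~(103,233) in the scene picture). The top view is blocked by the arm. Next I descend and grip.

Call:
drive_tool:
  rows:
    - {"fingers": 1,"x": 0,"y": -0.0005,"z": 0.04,"spin": 0}
    - {"fingers": 1,"x": 0,"y": -0.0005,"z": 0.08,"spin": 0}
    - {"fingers": 1,"x": 0,"y": -0.0005,"z": 0.1,"spin": 0}
    - {"fingers": -0.2,"x": 0,"y": -0.0005,"z": 0.1,"spin": 0}
    - {"fingers": -1,"x": 0,"y": -0.0005,"z": 0.1,"spin": 0}
    - {"fingers": -1,"x": 0,"y": -0.0005,"z": 0.1,"spin": 0}
    - {"fingers": -1,"x": 0,"y": -0.0005,"z": 0.1,"spin": 0}
    - {"fingers": -1,"x": 0,"y": -0.0005,"z": 0.1,"spin": 0}
  newtons: 40

```text
time_s: 4.1
tcp_pos: [0.4883, -0.4048, 0.1161]
eef_rot: [-180.0, -0.0, -29.0]
contact_force: [-0.1, 0.4, -0.2]
gripper_width: 0.0431
gripper_force: 0.0
```

```bash
python3 mv.py .488 -.407 .115 -29
```

```text
pos [ 0.4883 -0.4048  0.1161] rot [-1.800e+02 -4.000e-02 -2.904e+01] F [-0.12  0.43 -0.21] j [-22.  23. -14.   0. -53.  83.] w 0.0431
x 0.0008 y 0.0020 z 0.0011 spin -0.0007
```

Call:
drive_tool:
  rows:
    - {"fingers": -1,"x": 0,"y": 0,"z": 0,"spin": 0}
    - {"fingers": -1,"x": 0,"y": 0,"z": 0,"spin": 0}
    - {"fingers": -1,"x": 0,"y": 0,"z": 0,"spin": 0}

```text
time_s: 4.47
tcp_pos: [0.4882, -0.4049, 0.1157]
eef_rot: [180.0, -0.0, -29.0]
contact_force: [-0.5, -0.3, 1.4]
gripper_width: 0.0299
gripper_force: 39.6
```

```bash
for i in 1 2; do python3 mv.py .488 -.407 .115 -29; done
```

```text
pos [ 0.4882 -0.4049  0.1157] rot [ 1.800e+02 -1.000e-02 -2.904e+01] F [-0.48 -0.29  1.4 ] j [-22.  23. -14.   0. -53.  83.] w 0.0299
x 0.0009 y 0.0020 z 0.0007 spin -0.0006
pos [ 0.4882 -0.4049  0.1157] rot [ 1.800e+02 -1.000e-02 -2.904e+01] F [-0.48 -0.29  1.4 ] j [-22.  23. -14.   0. -53.  83.] w 0.0299
x 0.0009 y 0.0020 z 0.0007 spin -0.0006
```

Call:
drive_tool:
  rows:
    - {"fingers": -1,"x": 0,"y": 0,"z": -0.02,"spin": 0}
    - {"fingers": -1,"x": 0,"y": 0,"z": -0.06,"spin": 0}
    - {"fingers": -1,"x": -0.005,"y": -0.02,"z": -0.09,"spin": 0}
    - {"fingers": -1,"x": -0.014,"y": -0.075,"z": -0.09,"spin": 0}
    - {"fingers": -1,"x": -0.023,"y": -0.13,"z": -0.09,"spin": 0}
    - {"fingers": -1,"x": -0.033,"y": -0.185,"z": -0.09,"spin": 0}
    - {"fingers": -1,"x": -0.043,"y": -0.24,"z": -0.09,"spin": 0}
    - {"fingers": -1,"x": -0.053,"y": -0.295,"z": -0.09,"spin": 0}
    - {"fingers": -1,"x": -0.059,"y": -0.333,"z": -0.085,"spin": 0}
    - {"fingers": -1,"x": -0.059,"y": -0.333,"z": -0.07,"spin": 0}

```text
time_s: 5.72
tcp_pos: [0.5992, -0.0823, 0.1853]
eef_rot: [-179.9, -0.0, -28.8]
contact_force: [-0.1, -0.7, -2.5]
gripper_width: 0.03
gripper_force: 39.6
```

```bash
python3 mv.py .5976 -.0855 .160 -29
python3 - <<'E'
from h import *
S,T=cap("scene"),cap("top")
f=lambda i:cv2.resize(i[:,:,::-1],(400,400),interpolation=cv2.INTER_CUBIC)
cv2.imwrite("pics/p1.png",np.hstack([f(S["pixels"][180:280,205:305]),f(T["pixels"][150:250,265:365])]))
E
```

```text
pos [ 0.5992 -0.0823  0.1853] rot [-1.7995e+02 -4.0000e-02 -2.8850e+01] F [-0.05 -0.74 -2.53] j [ 11.  17. -13.  -0. -60.  51.] w 0.03
x 0.0001 y 0.0036 z 0.0253 spin 0.0026
```

View pics/p1.png

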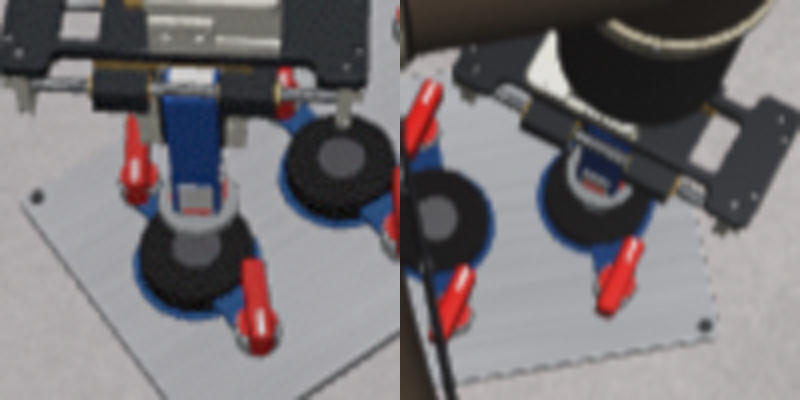

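Both views show the gauge hanging over pad C's centre, with the strip and red mark visible at scene ~(254,229).

Call:
drive_tool:
  rows:
    - {"fingers": -1,"x": 0,"y": 0.0035,"z": 0.015,"spin": 0}
    - {"fingers": -1,"x": 0,"y": 0.0035,"z": 0.03,"spin": 0}
    - {"fingers": -1,"x": 0,"y": 0.0035,"z": 0.03,"spin": 0}

```text
time_s: 6.2
tcp_pos: [0.5952, -0.0889, 0.1537]
eef_rot: [179.9, 0.2, -29.1]
contact_force: [-0.5, -0.5, -2.1]
gripper_width: 0.0297
gripper_force: 39.6
```

```bash
python3 mv.py .5976 -.0855 .1377 -29
cat > foot.py <<'E'
import sys
from h import *
# compare predicted foot outline / bar with picture: draw on 5x crops
x,y,z=map(float,sys.argv[1:4]); n=sys.argv[4]
a=np.linspace(0,6.283,60)
o=[]
for nm in("scene","top"):
    c=cap(nm);q=proj(c,[x,y,z])[0].astype(int)-[40,45];i=cv2.resize(c["pixels"][q[1]:q[1]+80,q[0]:q[0]+80,::-1].copy(),None,fx=5,fy=5,interpolation=cv2.INTER_CUBIC)
    for rr,zz,col in((.025,z+.01,(0,255,0)),(.016,.042,(0,255,255)),(.038,.042,(255,255,0))):
        P=np.c_[x+rr*np.cos(a),y+rr*np.sin(a),0*a+zz] if zz!=.042 else np.c_[float(sys.argv[5])+rr*np.cos(a),float(sys.argv[6])+rr*np.sin(a),0*a+zz]
        cv2.polylines(i,[np.int32((proj(c,P)-q+.5)*5)],True,col,1)
    o.append(i)
cv2.imwrite(f"pics/{n}.png",np.hstack(o))
E
python3 foot.py $(python3 -c "
from plant import sensors as s
p=s.get_state()['tcp_pos'];print(p[0],p[1],p[2]-.0937)") p2 .5976 -.0855
```

```text
pos [ 0.5952 -0.0889  0.1537] rot [ 1.799e+02  1.600e-01 -2.912e+01] F [-0.48 -0.53 -2.12] j [ 10.  18. -16.  -0. -56.  51.] w 0.0297
x 0.0005 y -0.0042 z 0.0160 spin -0.0021
```

View pics/p2.png

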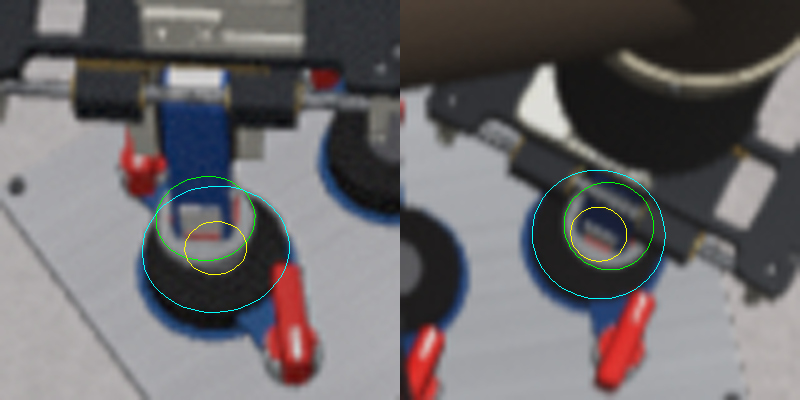

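The overlay shows the measured pose agrees with the foot ring to about 1 mm, but the gauge is some 4 mm off centre. My correction was based on an unsettled reading, so I'll undo it and start pressing.

Call:
drive_tool:
  rows:
    - {"fingers": -1,"x": 0.0005,"y": -0.003,"z": 0,"spin": 0}
    - {"fingers": -1,"x": 0.0005,"y": -0.003,"z": 0.004,"spin": 0}
    - {"fingers": -1,"x": 0.0005,"y": -0.003,"z": 0.008,"spin": 0}
    - {"fingers": -1,"x": 0.0005,"y": -0.003,"z": 0.012,"spin": 0}
    - {"fingers": -1,"x": 0.0005,"y": -0.003,"z": 0.016,"spin": 0}
    - {"fingers": -1,"x": 0.0005,"y": -0.003,"z": 0.016,"spin": 0}
    - {"fingers": -1,"x": 0.0005,"y": -0.003,"z": 0.016,"spin": 0}

```text
time_s: 7.18
tcp_pos: [0.5986, -0.0856, 0.14]
eef_rot: [-180.0, -0.0, -29.0]
contact_force: [-1.2, 1.7, 4.6]
gripper_width: 0.0295
gripper_force: 39.6
```

```bash
python3 mv.py .5976 -.0855 .1357 -29
```

```text
pos [ 0.5986 -0.0856  0.14  ] rot [-1.7998e+02 -3.0000e-02 -2.9030e+01] F [-1.15  1.7   4.63] j [ 10.  19. -16.   0. -55.  51.] w 0.0295
x -0.0009 y 0.0004 z 0.0043 spin -0.0006
```

Call:
drive_tool:
  rows:
    - {"fingers": -1,"x": -0.0005,"y": 0,"z": 0.003,"spin": 0}
    - {"fingers": -1,"x": -0.0005,"y": 0,"z": 0.005,"spin": 0}
    - {"fingers": -1,"x": -0.0005,"y": 0,"z": 0.005,"spin": 0}
    - {"fingers": -1,"x": -0.0005,"y": 0,"z": 0.005,"spin": 0}

```text
time_s: 7.68
tcp_pos: [0.5985, -0.0857, 0.1361]
eef_rot: [-180.0, -0.1, -29.0]
contact_force: [-4.6, 1.1, 12.6]
gripper_width: 0.0299
gripper_force: 39.8
```

```bash
python3 mv.py .5976 -.0855 .1357 -29
cat > strip.py <<'E'
import sys
from h import *
x,y,z=map(float,sys.argv[1:4])
# white strip / red mark on the faces: world z of the red mark via plane of face at azimuth -29
u=np.array([np.cos(np.radians(-29)),np.sin(np.radians(-29))])*.0152
c=cap("scene")
zz=np.arange(z+.005,z+.06,.001)
for off in(-.003,0,.003):
    t=np.array([-u[1],u[0]])/.0152*off
    uv=proj(c,np.c_[np.full(len(zz),x+u[0]+t[0]),np.full(len(zz),y+u[1]+t[1]),zz]).astype(np.float32)
    v=cv2.remap(c["pixels"],uv[:,0].reshape(1,-1),uv[:,1].reshape(1,-1),cv2.INTER_LINEAR)[0].astype(int)
    print(off,[(int(round((a-z)*1000)),*b) for a,b in zip(zz,v) if b[0]>b[2]+25])
    print("  white",[int(round((a-z)*1000)) for a,b in zip(zz,v) if b.min()>90])
E
python3 strip.py .598 -.0856 .042
python3 - <<'E'
from h import *
S,T=cap("scene"),cap("top")
q=proj(S,[.598,-.0856,.042])[0].astype(int)-[25,40];w=proj(T,[.598,-.0856,.042])[0].astype(int)-[25,30]
f=lambda c,q:cv2.resize(c["pixels"][q[1]:q[1]+50,q[0]:q[0]+50,::-1],(400,400),interpolation=cv2.INTER_CUBIC)
cv2.imwrite("pics/C.png",np.hstack([f(S,q),f(T,w)]))
E
```

```text
pos [ 0.5985 -0.0857  0.1361] rot [-1.7998e+02 -1.0000e-01 -2.9000e+01] F [-4.59  1.07 12.63] j [ 10.  19. -17.   0. -54.  51.] w 0.0299
x -0.0008 y 0.0003 z 0.0004 spin -0.0000
-0.003 [(19, np.int64(126), np.int64(98), np.int64(97)), (20, np.int64(128), np.int64(93), np.int64(92)), (21, np.int64(131), np.int64(89), np.int64(87)), (22, np.int64(134), np.int64(88), np.int64(86)), (23, np.int64(137), np.int64(87), np.int64(86)), (24, np.int64(140), np.int64(87), np.int64(86)), (25, np.int64(143), np.int64(87), np.int64(85)), (26, np.int64(146), np.int64(86), np.int64(85)), (27, np.int64(141), np.int64(93), np.int64(92)), (28, np.int64(136), np.int64(98), np.int64(98)), (29, np.int64(131), np.int64(105), np.int64(104))]
  white [5, 6, 7, 8, 9, 10, 11, 12, 13, 14, 15, 16, 17, 18, 19, 20, 27, 28, 29, 30, 31, 32, 33, 34, 35, 36, 37, 38, 39, 40, 41, 42]
0 [(19, np.int64(125), np.int64(100), np.int64(99)), (20, np.int64(128), np.int64(95), np.int64(94)), (21, np.int64(130), np.int64(91), np.int64(90)), (22, np.int64(133), np.int64(88), np.int64(87)), (23, np.int64(136), np.int64(87), np.int6
[... 419 characters left out ...]
 40, 41, 42, 43]
0.003 [(19, np.int64(125), np.int64(99), np.int64(97)), (20, np.int64(127), np.int64(94), np.int64(91)), (21, np.int64(129), np.int64(88), np.int64(86)), (22, np.int64(132), np.int64(85), np.int64(82)), (23, np.int64(135), np.int64(86), np.int64(83)), (24, np.int64(139), np.int64(86), np.int64(84)), (25, np.int64(142), np.int64(87), np.int64(84)), (26, np.int64(145), np.int64(87), np.int64(85)), (27, np.int64(145), np.int64(90), np.int64(88)), (28, np.int64(140), np.int64(97), np.int64(95)), (29, np.int64(135), np.int64(103), np.int64(102))]
  white [5, 6, 7, 8, 9, 10, 11, 12, 13, 14, 15, 16, 17, 18, 19, 20, 28, 29, 30, 31, 32, 33, 34, 35, 36, 37, 38, 39, 40, 41, 42, 43, 44]
```

View pics/C.png

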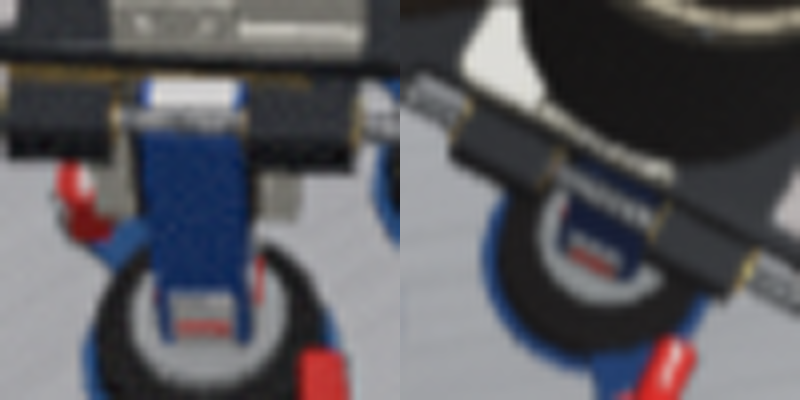

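Pad C: the foot lies flat and the mark is clearly raised (white below it, mark at scene crop (203,327)), with a strong force. C is a good pad. Next is B.

Call:
drive_tool:
  rows:
    - {"fingers": -1,"x": 0,"y": 0,"z": -0.02,"spin": 0}
    - {"fingers": -1,"x": -0.01,"y": -0.012,"z": -0.03,"spin": 0}
    - {"fingers": -1,"x": -0.035,"y": -0.043,"z": -0.03,"spin": 0}
    - {"fingers": -1,"x": -0.06,"y": -0.074,"z": -0.03,"spin": 0}
    - {"fingers": -1,"x": -0.0747,"y": -0.092,"z": -0.025,"spin": 0}
    - {"fingers": -1,"x": -0.0747,"y": -0.092,"z": -0.02,"spin": 0}
    - {"fingers": -1,"x": -0.0747,"y": -0.092,"z": -0.014,"spin": 0}
    - {"fingers": -1,"x": -0.0747,"y": -0.092,"z": -0.009,"spin": 0}
    - {"fingers": -1,"x": -0.0747,"y": -0.092,"z": -0.004,"spin": 0}
    - {"fingers": -1,"x": -0.0747,"y": -0.092,"z": -0.004,"spin": 0}

```text
time_s: 9.07
tcp_pos: [0.5772, 0.0307, 0.1382]
eef_rot: [180.0, 0.0, -29.1]
contact_force: [-0.8, 0.3, 0.5]
gripper_width: 0.03
gripper_force: 39.7
```

```bash
python3 mv.py .5777 .031 .1357 -29
```

```text
pos [0.5772 0.0307 0.1382] rot [ 1.7996e+02  2.0000e-02 -2.9080e+01] F [-0.76  0.26  0.48] j [ 22.  17. -20.   0. -53.  38.] w 0.03
x 0.0003 y -0.0005 z 0.0025 spin -0.0013
```

Call:
drive_tool:
  rows:
    - {"fingers": -1,"x": 0,"y": 0,"z": 0.002,"spin": 0}
    - {"fingers": -1,"x": 0,"y": 0,"z": 0.004,"spin": 0}
    - {"fingers": -1,"x": 0,"y": 0,"z": 0.004,"spin": 0}
    - {"fingers": -1,"x": 0,"y": 0,"z": 0.004,"spin": 0}

```text
time_s: 9.57
tcp_pos: [0.5774, 0.0309, 0.1361]
eef_rot: [180.0, -0.1, -29.0]
contact_force: [-3.9, -1.5, 9.5]
gripper_width: 0.0298
gripper_force: 39.7
```

```bash
python3 mv.py .5777 .031 .1357 -29; python3 strip.py .5777 .031 .042 | grep -v white | sed 's/np.int64//g'
```

```text
pos [0.5774 0.0309 0.1361] rot [ 1.800e+02 -6.000e-02 -2.901e+01] F [-3.86 -1.47  9.51] j [ 22.  17. -20.   0. -53.  38.] w 0.0298
x 0.0002 y -0.0002 z 0.0004 spin -0.0003
-0.003 [(16, (122), (89), (89)), (17, (120), (80), (80)), (18, (120), (77), (77)), (19, (123), (80), (79)), (20, (126), (83), (82)), (21, (128), (86), (85)), (22, (131), (89), (88)), (23, (129), (94), (93)), (24, (126), (99), (99))]
0 [(16, (127), (93), (93)), (17, (126), (83), (81)), (18, (127), (78), (77)), (19, (132), (82), (80)), (20, (136), (85), (83)), (21, (140), (88), (86)), (22, (144), (92), (90)), (23, (142), (96), (95)), (24, (136), (101), (100))]
0.003 [(16, (127), (93), (93)), (17, (127), (84), (84)), (18, (127), (76), (76)), (19, (131), (80), (79)), (20, (134), (83), (82)), (21, (138), (86), (86)), (22, (142), (90), (89)), (23, (141), (93), (93)), (24, (136), (99), (98)), (25, (131), (104), (103))]
```

B looks soft: the mark is about 5 mm lower and the force before the foot touched was small. I'll test A to confirm.

Call:
drive_tool:
  rows:
    - {"fingers": -1,"x": 0,"y": 0,"z": -0.02,"spin": 0}
    - {"fingers": -1,"x": -0.01,"y": -0.012,"z": -0.03,"spin": 0}
    - {"fingers": -1,"x": -0.035,"y": -0.043,"z": -0.03,"spin": 0}
    - {"fingers": -1,"x": -0.06,"y": -0.074,"z": -0.03,"spin": 0}
    - {"fingers": -1,"x": -0.0735,"y": -0.092,"z": -0.025,"spin": 0}
    - {"fingers": -1,"x": -0.0735,"y": -0.092,"z": -0.02,"spin": 0}
    - {"fingers": -1,"x": -0.0735,"y": -0.092,"z": -0.014,"spin": 0}
    - {"fingers": -1,"x": -0.0735,"y": -0.092,"z": -0.009,"spin": 0}
    - {"fingers": -1,"x": -0.0735,"y": -0.092,"z": -0.004,"spin": 0}
    - {"fingers": -1,"x": -0.0735,"y": -0.092,"z": -0.004,"spin": 0}

```text
time_s: 10.88
tcp_pos: [0.5577, 0.1469, 0.1387]
eef_rot: [180.0, -0.0, -29.1]
contact_force: [-2.5, 0.3, 4.2]
gripper_width: 0.0302
gripper_force: 39.7
```

Call:
drive_tool:
  rows:
    - {"fingers": -1,"x": 0,"y": 0,"z": 0.002,"spin": 0}
    - {"fingers": -1,"x": 0,"y": 0,"z": 0.004,"spin": 0}
    - {"fingers": -1,"x": 0,"y": 0,"z": 0.004,"spin": 0}
    - {"fingers": -1,"x": 0,"y": 0,"z": 0.004,"spin": 0}

```text
time_s: 11.38
tcp_pos: [0.5578, 0.1469, 0.1361]
eef_rot: [-180.0, -0.1, -29.0]
contact_force: [-6.0, -1.9, 15.0]
gripper_width: 0.03
gripper_force: 39.7
```

```bash
python3 mv.py .488 -.406 .22 -29; python3 strip.py .5577 .147 .042 | grep -v white | sed 's/np.int64//g'
```

```text
pos [0.5578 0.1469 0.1361] rot [-1.800e+02 -5.000e-02 -2.902e+01] F [-6.01 -1.94 14.96] j [ 34.  17. -20.   0. -53.  27.] w 0.03
x 0.2072 y 0.5174 z -0.0839 spin -0.0003
-0.003 [(21, (121), (94), (92)), (22, (123), (88), (87)), (23, (125), (83), (83)), (24, (129), (82), (82)), (25, (132), (82), (82)), (26, (137), (82), (81)), (27, (140), (81), (81)), (28, (138), (86), (85)), (29, (133), (93), (92)), (30, (128), (99), (98))]
0 [(21, (120), (94), (93)), (22, (122), (88), (87)), (23, (124), (82), (81)), (24, (128), (81), (81)), (25, (132), (81), (80)), (26, (136), (81), (80)), (27, (140), (81), (80)), (28, (140), (84), (83)), (29, (134), (92), (91)), (30, (129), (99), (98))]
0.003 [(21, (119), (92), (91)), (22, (121), (85), (84)), (23, (123), (79), (77)), (24, (126), (77), (76)), (25, (130), (78), (76)), (26, (134), (79), (77)), (27, (138), (80), (78)), (28, (139), (83), (81)), (29, (134), (90), (88)), (30, (129), (97), (96))]
```

B is confirmed soft: mark heights were A 26, B 20 and C 25 mm above the foot. Returning the gauge to its stand.

Call:
drive_tool:
  rows:
    - {"fingers": -1,"x": 0,"y": 0,"z": -0.03,"spin": 0}
    - {"fingers": -1,"x": 0.01,"y": 0.025,"z": -0.07,"spin": 0}
    - {"fingers": -1,"x": 0.032,"y": 0.08,"z": -0.075,"spin": 0}
    - {"fingers": -1,"x": 0.054,"y": 0.135,"z": -0.075,"spin": 0}
    - {"fingers": -1,"x": 0.076,"y": 0.19,"z": -0.075,"spin": 0}
    - {"fingers": -1,"x": 0.098,"y": 0.245,"z": -0.075,"spin": 0}
    - {"fingers": -1,"x": 0.12,"y": 0.3,"z": -0.075,"spin": 0}
    - {"fingers": -1,"x": 0.142,"y": 0.355,"z": -0.075,"spin": 0}
    - {"fingers": -1,"x": 0.164,"y": 0.41,"z": -0.075,"spin": 0}
    - {"fingers": -1,"x": 0.186,"y": 0.465,"z": -0.065,"spin": 0}

```text
time_s: 12.68
tcp_pos: [0.4947, -0.3517, 0.1998]
eef_rot: [-180.0, -0.1, -29.0]
contact_force: [1.6, 0.6, -1.8]
gripper_width: 0.0302
gripper_force: 39.7
```

Call:
drive_tool:
  rows:
    - {"fingers": -1,"x": 0.015,"y": 0.038,"z": 0,"spin": 0}
    - {"fingers": -1,"x": 0.0205,"y": 0.0515,"z": 0.01,"spin": 0}
    - {"fingers": -1,"x": 0.0205,"y": 0.0515,"z": 0.025,"spin": 0}
    - {"fingers": -1,"x": 0.0205,"y": 0.0515,"z": 0.045,"spin": 0}
    - {"fingers": -1,"x": 0.0205,"y": 0.0515,"z": 0.06,"spin": 0}
    - {"fingers": -1,"x": 0.0205,"y": 0.0515,"z": 0.06,"spin": 0}
    - {"fingers": -1,"x": 0.0205,"y": 0.0515,"z": 0.06,"spin": 0}

```text
time_s: 13.55
tcp_pos: [0.4882, -0.4042, 0.1401]
eef_rot: [180.0, -0.0, -29.0]
contact_force: [0.9, 1.3, -2.9]
gripper_width: 0.03
gripper_force: 39.7
```

```bash
python3 mv.py .4882 -.4049 .1157 -29
python3 foot.py .4882 -.4049 .0405 st .4882 -.4049
```

```text
pos [ 0.4882 -0.4042  0.1401] rot [ 1.7999e+02 -5.0000e-02 -2.8990e+01] F [ 0.87  1.31 -2.91] j [-22.  21. -13.   0. -56.  83.] w 0.03
x 0.0004 y 0.0006 z 0.0244 spin 0.0002
```

View pics/st.png

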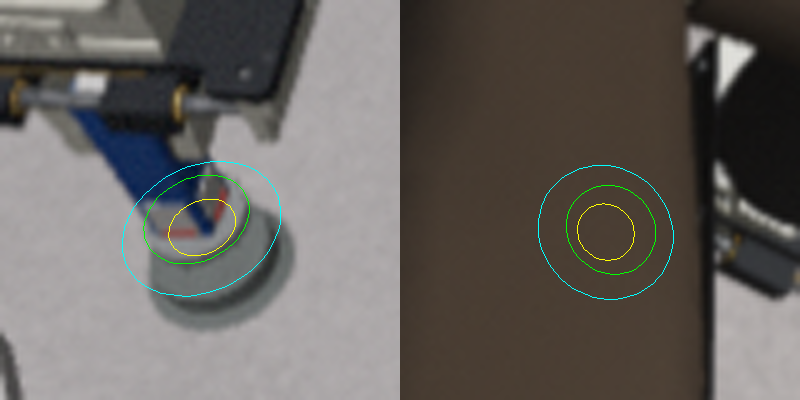

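The scene crop shows the gauge hanging squarely over the stand with the pin entering the hole (foot ring at ~(197,222) in the crop). Next I lower it.

Call:
drive_tool:
  rows:
    - {"fingers": -1,"x": 0,"y": 0.001,"z": 0.01,"spin": 0}
    - {"fingers": -1,"x": 0,"y": 0.001,"z": 0.02,"spin": 0}
    - {"fingers": -1,"x": 0,"y": 0.001,"z": 0.0235,"spin": 0}
    - {"fingers": -1,"x": 0,"y": 0.001,"z": 0.0245,"spin": 0}
    - {"fingers": -1,"x": 0,"y": 0.001,"z": 0.0245,"spin": 0}

```text
time_s: 14.28
tcp_pos: [0.4867, -0.4054, 0.1154]
eef_rot: [180.0, 0.0, -29.0]
contact_force: [-2.3, 0.2, 3.7]
gripper_width: 0.03
gripper_force: 39.9
```

Call:
drive_tool:
  rows:
    - {"fingers": 0.3,"x": 0,"y": 0,"z": -0.0005,"spin": 0}
    - {"fingers": 0.3,"x": 0,"y": 0,"z": -0.0005,"spin": 0}
    - {"fingers": 0.6,"x": 0,"y": 0,"z": -0.0005,"spin": 0}
    - {"fingers": 0.6,"x": 0,"y": 0,"z": -0.001,"spin": 0}
    - {"fingers": 0.6,"x": 0,"y": 0,"z": -0.03,"spin": 0}
    - {"fingers": 0.6,"x": 0,"y": 0,"z": -0.08,"spin": 0}
    - {"fingers": 0.6,"x": 0,"y": 0,"z": -0.11,"spin": 0}

```text
time_s: 15.15
tcp_pos: [0.4877, -0.4057, 0.2277]
eef_rot: [180.0, -0.2, -29.0]
contact_force: [-0.0, -0.7, -0.5]
gripper_width: 0.0699
gripper_force: 0.0
```

```bash
python3 mv.py .5107 .0195 .15 -24
```

```text
pos [ 0.4877 -0.4057  0.2277] rot [ 1.7999e+02 -1.6000e-01 -2.9020e+01] F [-0.01 -0.67 -0.54] j [-22.  17.  -6.   0. -66.  83.] w 0.0699
x -0.1862 y -0.3830 z 0.0777 spin -0.0876
```

Call:
drive_tool:
  rows:
    - {"fingers": 0,"x": -0.024,"y": -0.05,"z": 0,"spin": -0.02}
    - {"fingers": 0,"x": -0.049,"y": -0.1,"z": 0,"spin": -0.04}
    - {"fingers": 0,"x": -0.073,"y": -0.15,"z": 0,"spin": -0.06}
    - {"fingers": 0,"x": -0.097,"y": -0.2,"z": 0.01,"spin": -0.08}
    - {"fingers": 0,"x": -0.122,"y": -0.25,"z": 0.02,"spin": -0.087}
    - {"fingers": 0,"x": -0.146,"y": -0.3,"z": 0.035,"spin": -0.087}
    - {"fingers": 0,"x": -0.17,"y": -0.35,"z": 0.055,"spin": -0.087}
    - {"fingers": 0,"x": -0.186,"y": -0.383,"z": 0.075,"spin": -0.087}
    - {"fingers": 0,"x": -0.186,"y": -0.383,"z": 0.085,"spin": -0.087}
    - {"fingers": 0,"x": -0.186,"y": -0.383,"z": 0.085,"spin": -0.087}

```text
time_s: 16.4
tcp_pos: [0.5099, 0.0197, 0.1395]
eef_rot: [179.9, 0.1, -24.0]
contact_force: [-0.4, 0.6, 0.1]
gripper_width: 0.0437
gripper_force: 0.0
```

```bash
python3 mv.py .5107 .0195 .064 -24
python3 - <<'E'
from h import *
S,T=cap("scene"),cap("top")
q=proj(S,[.488,-.405,.08])[0].astype(int)-[40,40];w=proj(S,[.53,.02,.08])[0].astype(int)-[40,50];t=proj(T,[.53,.02,.08])[0].astype(int)-[40,40]
f=lambda c,q:cv2.resize(c["pixels"][q[1]:q[1]+80,q[0]:q[0]+80,::-1],(266,266),interpolation=cv2.INTER_CUBIC)
cv2.imwrite("pics/k1.png",np.hstack([f(S,q),f(S,w),f(T,t)]))
E
```

```text
pos [0.5099 0.0197 0.1395] rot [ 1.7994e+02  6.0000e-02 -2.4010e+01] F [-0.39  0.59  0.07] j [ 24.  11. -28.  -0. -51.  42.] w 0.0437
x 0.0008 y -0.0002 z 0.0755 spin -0.0002
```

View pics/k1.png

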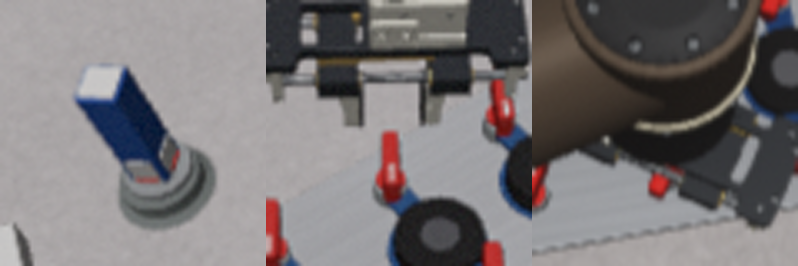

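The gauge stands upright on the stand (left crop), and knob B-near sits between the open fingers (middle crop, ~(390,165)). Next I descend, grip and turn.

Call:
drive_tool:
  rows:
    - {"fingers": 0,"x": 0.0005,"y": 0,"z": 0.03,"spin": 0}
    - {"fingers": 0,"x": 0.0005,"y": 0,"z": 0.06,"spin": 0}
    - {"fingers": 0,"x": 0.0005,"y": 0,"z": 0.0755,"spin": 0}
    - {"fingers": -1,"x": 0.0005,"y": 0,"z": 0.0755,"spin": 0}
    - {"fingers": -1,"x": 0.0005,"y": 0,"z": 0.0755,"spin": 0}
    - {"fingers": -1,"x": 0.0005,"y": 0,"z": 0.0755,"spin": 0}
    - {"fingers": -1,"x": 0.0005,"y": 0,"z": 0.0755,"spin": 0}
    - {"fingers": -1,"x": 0.0005,"y": 0,"z": 0.0755,"spin": 0}
    - {"fingers": -1,"x": 0.0005,"y": 0,"z": 0.0755,"spin": 0}
  newtons: 40

```text
time_s: 17.62
tcp_pos: [0.511, 0.019, 0.0655]
eef_rot: [180.0, -0.1, -24.0]
contact_force: [1.1, -5.1, 4.5]
gripper_width: 0.0148
gripper_force: 40.0
```

Call:
drive_tool:
  rows:
    - {"fingers": -1,"x": 0,"y": 0,"z": 0,"spin": -0.12}
    - {"fingers": -1,"x": 0,"y": 0,"z": 0,"spin": -0.24}
    - {"fingers": -1,"x": 0,"y": 0,"z": 0,"spin": -0.36}
    - {"fingers": -1,"x": 0,"y": 0,"z": 0,"spin": -0.48}
    - {"fingers": -1,"x": 0,"y": 0,"z": 0,"spin": -0.6}
    - {"fingers": -1,"x": 0,"y": 0,"z": 0,"spin": -0.72}
    - {"fingers": -1,"x": 0,"y": 0,"z": 0,"spin": -0.84}
    - {"fingers": -1,"x": 0,"y": 0,"z": 0,"spin": -0.96}
    - {"fingers": -1,"x": 0,"y": 0,"z": 0,"spin": -1.05}
    - {"fingers": -1,"x": 0,"y": 0,"z": 0,"spin": -1.05}

```text
time_s: 18.88
tcp_pos: [0.5111, 0.0189, 0.0655]
eef_rot: [179.9, -0.0, 36.2]
contact_force: [0.6, -7.0, 4.0]
gripper_width: 0.0143
gripper_force: 40.0
```

```bash
python3 mv.py .511 .0195 .064 47; python3 -c "
from plant import sensors as s
print(s.get_state()['moment'])"
```

```text
pos [0.5111 0.0189 0.0655] rot [179.94  -0.    36.21] F [ 0.64 -6.99  4.  ] j [ 24.  17. -33.   0. -41. 102.] w 0.0143
x 0.0003 y -0.0006 z 0.0015 spin -0.1884
[-2.2358831  -0.12444284  0.08311469]
```

Call:
drive_tool:
  rows:
    - {"fingers": -1,"x": 0,"y": 0,"z": 0,"spin": -0.06}
    - {"fingers": -1,"x": 0,"y": 0,"z": 0,"spin": -0.12}
    - {"fingers": -1,"x": 0,"y": 0,"z": 0,"spin": -0.18}
    - {"fingers": -1,"x": 0,"y": 0,"z": 0,"spin": -0.18}

```text
time_s: 19.38
tcp_pos: [0.5111, 0.0189, 0.0655]
eef_rot: [179.9, 0.0, 46.5]
contact_force: [0.3, -5.0, 4.6]
gripper_width: 0.0153
gripper_force: 40.0
```

```bash
python3 mv.py .511 .0195 .064 47; python3 -c "
from plant import sensors as s
print(s.get_state()['moment'])"
```

```text
pos [0.5111 0.0189 0.0655] rot [1.7994e+02 1.0000e-02 4.6500e+01] F [ 0.27 -4.98  4.59] j [ 24.  17. -33.   0. -41. 112.] w 0.0153
x 0.0004 y -0.0005 z 0.0015 spin -0.0088
[-2.3553034  -0.17060618  0.07112009]
```

Call:
drive_tool:
  rows:
    - {"fingers": -1,"x": 0,"y": 0,"z": 0,"spin": -0.05}
    - {"fingers": -1,"x": 0,"y": 0,"z": 0,"spin": -0.1}
    - {"fingers": -1,"x": 0,"y": 0,"z": 0,"spin": -0.1}

```text
time_s: 19.75
tcp_pos: [0.5111, 0.0189, 0.0655]
eef_rot: [179.9, -0.0, 52.1]
contact_force: [-0.5, -5.9, 4.1]
gripper_width: 0.0148
gripper_force: 40.9
```

```bash
python3 mv.py .511 .0195 .064 47; python3 -c "
from plant import sensors as s
print(s.get_state()['moment'])"
```

```text
pos [0.5111 0.0189 0.0655] rot [ 1.7995e+02 -1.0000e-02  5.2110e+01] F [-0.46 -5.95  4.09] j [ 24.  17. -33.   0. -41. 118.] w 0.0148
x 0.0005 y -0.0004 z 0.0015 spin 0.0891
[-2.37178314 -0.29776976 -0.93596539]
```

The moment jumped to -0.94 N·m, so the end stop is reached at about 51°. Releasing and moving to the far knob.

Call:
drive_tool:
  rows:
    - {"fingers": 0,"x": 0,"y": 0,"z": 0,"spin": 0}
    - {"fingers": 0,"x": 0,"y": 0,"z": 0,"spin": 0}
    - {"fingers": 0,"x": 0,"y": 0,"z": 0,"spin": 0}
    - {"fingers": 0,"x": 0,"y": 0,"z": -0.04,"spin": 0}
    - {"fingers": 0,"x": 0,"y": 0,"z": -0.075,"spin": 0.1}
    - {"fingers": 0,"x": 0.02,"y": 0.018,"z": -0.075,"spin": 0.28}
    - {"fingers": 0,"x": 0.04,"y": 0.036,"z": -0.075,"spin": 0.46}
    - {"fingers": 0,"x": 0.06,"y": 0.054,"z": -0.075,"spin": 0.64}
    - {"fingers": 0,"x": 0.08,"y": 0.072,"z": -0.075,"spin": 0.82}
    - {"fingers": 0,"x": 0.101,"y": 0.091,"z": -0.075,"spin": 1}

```text
time_s: 21.0
tcp_pos: [0.6453, 0.0439, 0.1394]
eef_rot: [180.0, 0.0, -5.5]
contact_force: [1.2, -0.0, 0.9]
gripper_width: 0.0437
gripper_force: 0.0
```

Call:
drive_tool:
  rows:
    - {"fingers": 0,"x": 0,"y": 0,"z": 0,"spin": 0.17}
    - {"fingers": 0,"x": 0,"y": 0,"z": 0,"spin": 0.33}
    - {"fingers": 0,"x": 0,"y": 0,"z": 0,"spin": 0.34}
    - {"fingers": 0,"x": 0,"y": 0,"z": 0,"spin": 0.34}

```text
time_s: 21.5
tcp_pos: [0.6445, 0.0437, 0.1395]
eef_rot: [180.0, 0.0, -24.4]
contact_force: [-0.4, -0.1, 0.1]
gripper_width: 0.0437
gripper_force: 0.0
```

```bash
python3 mv.py .6447 .0425 .064 -24; python3 - <<'E'
from k import *
S,T=cap("scene"),cap("top")
print(knobfit([S],.6447,.0425),knobfit([T],.511,.0195))
q=proj(S,[.58,.03,.07])[0].astype(int)-[50,45]
cv2.imwrite("pics/k2.png",cv2.resize(S["pixels"][q[1]:q[1]+90,q[0]:q[0]+100,::-1],(600,540),interpolation=cv2.INTER_CUBIC))
E
```

```text
pos [0.6445 0.0437 0.1395] rot [ 1.7999e+02  1.0000e-02 -2.4430e+01] F [-0.45 -0.12  0.09] j [ 21.  23. -11.  -0. -56.  44.] w 0.0437
x 0.0007 y 0.0010 z 0.0755 spin -0.0075
(np.float64(0.29337960491190607), np.float64(153.0), 0, 0) (np.float64(0.2688846192739407), np.float64(46.5), 0, 0)
```

View pics/k2.png

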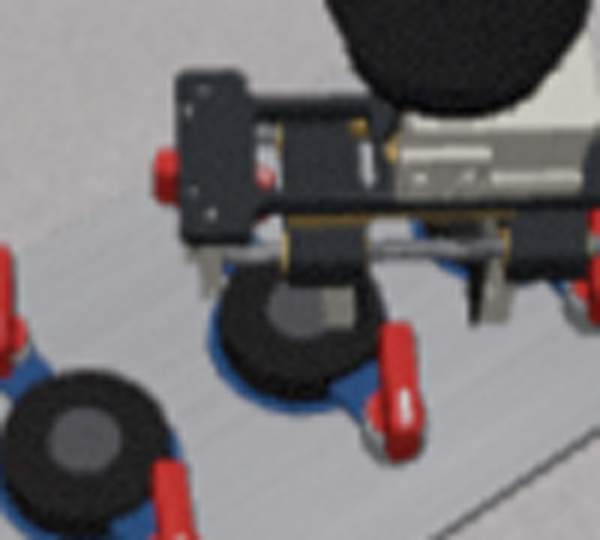

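The view shows the fingers straddling knob B-far (crop (400,390)), which lies along the tool's x axis. Next I grip and turn it.

Call:
drive_tool:
  rows:
    - {"fingers": 0,"x": 0.0005,"y": 0.001,"z": 0.03,"spin": 0}
    - {"fingers": 0,"x": 0.0005,"y": 0.001,"z": 0.06,"spin": 0}
    - {"fingers": 0,"x": 0.0005,"y": 0.001,"z": 0.0755,"spin": 0}
    - {"fingers": -1,"x": 0.0005,"y": 0.001,"z": 0.0755,"spin": 0}
    - {"fingers": -1,"x": 0.0005,"y": 0.001,"z": 0.0755,"spin": 0}
    - {"fingers": -1,"x": 0.0005,"y": 0.001,"z": 0.0755,"spin": 0}
    - {"fingers": -1,"x": 0.0005,"y": 0.001,"z": 0.0755,"spin": 0}
    - {"fingers": -1,"x": 0.0005,"y": 0.001,"z": 0.0755,"spin": 0}
    - {"fingers": -1,"x": 0.0005,"y": 0.001,"z": 0.0755,"spin": 0}

```text
time_s: 22.72
tcp_pos: [0.645, 0.0421, 0.0652]
eef_rot: [-180.0, -0.1, -24.6]
contact_force: [-0.2, -2.5, 5.5]
gripper_width: 0.0149
gripper_force: 40.0
```

Call:
drive_tool:
  rows:
    - {"fingers": -1,"x": 0,"y": 0,"z": 0,"spin": -0.12}
    - {"fingers": -1,"x": 0,"y": 0,"z": 0,"spin": -0.24}
    - {"fingers": -1,"x": 0,"y": 0,"z": 0,"spin": -0.36}
    - {"fingers": -1,"x": 0,"y": 0,"z": 0,"spin": -0.48}
    - {"fingers": -1,"x": 0,"y": 0,"z": 0,"spin": -0.6}
    - {"fingers": -1,"x": 0,"y": 0,"z": 0,"spin": -0.72}
    - {"fingers": -1,"x": 0,"y": 0,"z": 0,"spin": -0.84}
    - {"fingers": -1,"x": 0,"y": 0,"z": 0,"spin": -0.96}
    - {"fingers": -1,"x": 0,"y": 0,"z": 0,"spin": -1.05}
    - {"fingers": -1,"x": 0,"y": 0,"z": 0,"spin": -1.05}

```text
time_s: 23.98
tcp_pos: [0.6451, 0.0419, 0.0652]
eef_rot: [179.9, -0.0, 35.6]
contact_force: [-1.4, -3.7, 5.8]
gripper_width: 0.015
gripper_force: 40.0
```

Call:
drive_tool:
  rows:
    - {"fingers": -1,"x": 0,"y": 0,"z": 0,"spin": -0.06}
    - {"fingers": -1,"x": 0,"y": 0,"z": 0,"spin": -0.12}
    - {"fingers": -1,"x": 0,"y": 0,"z": 0,"spin": -0.18}
    - {"fingers": -1,"x": 0,"y": 0,"z": 0,"spin": -0.23}
    - {"fingers": -1,"x": 0,"y": 0,"z": 0,"spin": -0.23}

```text
time_s: 24.6
tcp_pos: [0.6451, 0.0419, 0.0652]
eef_rot: [179.9, -0.0, 48.8]
contact_force: [-1.0, -4.1, 5.9]
gripper_width: 0.0145
gripper_force: 40.0
```

```bash
python3 mv.py .6447 .0425 .064 51; python3 -c "
from plant import sensors as s
print(s.get_state()['moment'])"
```

```text
pos [0.6451 0.0419 0.0652] rot [ 1.7994e+02 -2.0000e-02  4.8770e+01] F [-0.96 -4.08  5.93] j [ 21.  27. -15.   0. -48. 118.] w 0.0145
x 0.0002 y -0.0007 z 0.0012 spin -0.0389
[-1.44628065  0.38639505  0.08581738]
```

Call:
drive_tool:
  rows:
    - {"fingers": -1,"x": 0,"y": 0,"z": 0,"spin": -0.03}
    - {"fingers": -1,"x": 0,"y": 0,"z": 0,"spin": -0.06}
    - {"fingers": -1,"x": 0,"y": 0,"z": 0,"spin": -0.06}

```text
time_s: 24.98
tcp_pos: [0.6451, 0.0419, 0.0652]
eef_rot: [179.9, -0.0, 52.1]
contact_force: [-1.4, -3.8, 7.1]
gripper_width: 0.0151
gripper_force: 40.9
```

```bash
python3 mv.py .6447 .0425 .064 51; python3 -c "
from plant import sensors as s
print(s.get_state()['moment'])"
```

```text
pos [0.6451 0.0419 0.0652] rot [ 1.7995e+02 -4.0000e-02  5.2080e+01] F [-1.38 -3.77  7.07] j [ 21.  27. -15.   0. -48. 121.] w 0.0151
x 0.0003 y -0.0007 z 0.0012 spin 0.0189
[-1.40813605  0.28423775 -0.87748667]
```

The same stop angle and moment appear here. Releasing and retreating.

Call:
drive_tool:
  rows:
    - {"fingers": 0,"x": 0,"y": 0,"z": 0,"spin": 0}
    - {"fingers": 0,"x": 0,"y": 0,"z": 0,"spin": 0}
    - {"fingers": 0,"x": 0,"y": 0,"z": 0,"spin": 0}
    - {"fingers": 0,"x": 0,"y": 0,"z": -0.04,"spin": 0}
    - {"fingers": 0,"x": 0,"y": 0,"z": -0.09,"spin": 0}
    - {"fingers": 0,"x": 0,"y": 0,"z": -0.15,"spin": 0}
    - {"fingers": 0,"x": 0.03,"y": -0.045,"z": -0.17,"spin": 0}
    - {"fingers": 0,"x": 0.055,"y": -0.095,"z": -0.18,"spin": 0}
    - {"fingers": 0,"x": 0.085,"y": -0.145,"z": -0.18,"spin": 0}
    - {"fingers": 0,"x": 0.11,"y": -0.195,"z": -0.18,"spin": 0}

```text
time_s: 26.22
tcp_pos: [0.5573, 0.2507, 0.2442]
eef_rot: [-180.0, -0.0, 52.2]
contact_force: [0.6, -0.3, 0.2]
gripper_width: 0.0438
gripper_force: 0.0
```

Call:
drive_tool:
  rows:
    - {"fingers": 0,"x": 0.02,"y": -0.04,"z": 0,"spin": 0}
    - {"fingers": 0,"x": 0.03,"y": -0.08,"z": 0,"spin": 0}
    - {"fingers": 0,"x": 0.03,"y": -0.08,"z": 0,"spin": 0}
    - {"fingers": 0,"x": 0.03,"y": -0.08,"z": 0,"spin": 0}

```text
time_s: 26.72
tcp_pos: [0.5133, 0.3218, 0.244]
eef_rot: [180.0, 0.0, 52.2]
contact_force: [0.7, -0.4, -0.2]
gripper_width: 0.0438
gripper_force: 0.0
```

```bash
python3 - <<'E'
from k import *
S,T=cap("scene"),cap("top")
y=np.radians(9.74);u=np.array([np.cos(y),np.sin(y)])*.068
for n,p in dict(A=(.5577,.147),B=(.5777,.031),C=(.5976,-.0855)).items():
    for s in(-1,1): q=np.array(p)+s*u;print(n,s,knobfit([S],*q)[:2],knobfit([T],*q)[:2])
cv2.imwrite("pics/end.png",S["pixels"][:,:,::-1])
E
```

```text
A -1 (np.float64(0.32294111073862997), np.float64(151.5)) (np.float64(0.27288562028256247), np.float64(159.0))
A 1 (np.float64(0.32313282968346557), np.float64(145.5)) (np.float64(0.38701204601032513), np.float64(150.0))
B -1 (np.float64(0.2728875627288756), np.float64(30.0)) (np.float64(0.27681730866444243), np.float64(46.5))
B 1 (np.float64(0.2598015488867377), np.float64(45.0)) (np.float64(0.3902439024390244), np.float64(49.5))
C -1 (np.float64(0.33973166193320925), np.float64(159.0)) (np.float64(0.30152544260104663), np.float64(154.5))
C 1 (np.float64(0.30899830220713076), np.float64(159.0)) (np.float64(0.34254018564636635), np.float64(160.5))
```

View pics/end.png

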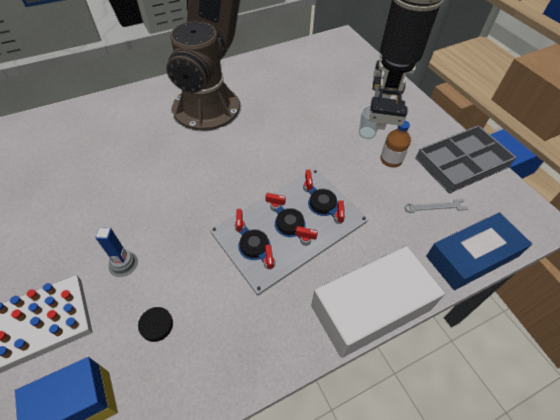

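The final picture shows both B knobs turned ((275,199) and (306,234)) and the A and C knobs as before. The gauge is upright on its stand at (115,255) and the bottle is unmoved at (396,148). Handing in.

```bash
python3 -c "
from plant import r
print(r.close_job())"
```

```text
the job is handed in; nothing more can be done
None
```

Pad B was the soft one. I turned both of bay B's knobs anticlockwise to their end stops, left bays A and C clamped, put the gauge back upright on its stand, left the bottle where it was, and handed the job in at about 27 s.

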